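# Swap two jars in their tray and stow the lidded sample pots

## Task

Put the finishing bench in order. In the wooden tray with the brass handle the white jar and the dark jar stand in each other's wells: swap them, so that the white jar stands in the well next to the handle and the dark jar in the other. Stand the two lidded sample pots from the row between the trays (not the one away at the back left) in the wells of the plain tray, one in each; everything must stay upright and sit flat on the bottom of its well, and leave the open sample pot and the wooden knob of that row where they are.

Things in the scene. Friction and masses are not known exactly. Their poses are not given: they have to be found in the camera images.
- white_jar: White plastic jar with a black screw lid, closed, 62 mm in diameter (the lid 59 mm) and 68 mm high, about 0.15 kg. Origin: centre of its underside, z up. Starts upright in the well of jar_tray that is farther from the handle.
- dark_jar: Squat dark blue-black jar, lid off, 58 mm in diameter up to 45 mm height, above that a neck of 51 mm, 56 mm high in all, about 0.12 kg. Origin: centre of its underside, z up. Starts upright in the well of jar_tray next to the handle.
- lidded_pot_1: Small sample pot closed with a flat metal lid, 53 mm in diameter, 58 mm high, 0.11 kg, on the table. Origin: centre of its underside, z up. The two lidded pots may go in either well of pot_tray. They, the open pot and the knob stand in any order in a loose row (centres 70 to 125 mm apart) that runs away from the robot between the trays: finger room at left and right.
- lidded_pot_2: The other lidded sample pot, same shape and size (53 mm in diameter, 58 mm high, about 0.11 kg), standing in the same row. Origin: centre of its underside, z up.
- jar_tray: Fixed dark wooden board, two round wells, brass bow handle 45 mm high across one end. 98 mm wide, 14 mm thick; wells 70 mm across, 9 mm deep, their floors 5 mm above the table. Origin: on the table midway between the wells; x along the row, z up. Well centres at x = +-48 mm, y = 0. Handle at x = +107 mm, 76 mm wide; the board spans x -94 to +126 mm. Well by the handle: x = +48 mm.
- pot_tray: Fixed plain dark wooden board, two round wells, no handle, 188 mm long, empty at the start. 98 mm wide, 14 mm thick; wells 70 mm across, 9 mm deep, their floors 5 mm above the table. Origin: on the table midway between the wells; x along the row, z up. Well centres at x = +-48 mm, y = 0. The wells equal those of jar_tray: either jar fits too.
- open_pot: Bystander: sample pot without its lid (yellow paint shows inside the rim), 53 mm in diameter, 58 mm high, standing on the table. Origin: centre of its underside. Leave it alone.
- wooden_knob: Bystander: mushroom-shaped turned furniture knob, green top, wooden foot, 48 mm in diameter, 54 mm high, standing on the table. Origin: centre of its underside. Leave it alone.
Not all that is in view belongs to the job. Leave any orange or red look-alike of the dark_jar alone.

How it is judged:
At the end, for the whole second after the job is handed in: White jar in the jar_tray well by the handle, dark jar in the other, a lidded pot in each pot_tray well: each within 12 mm of the well centre along and across, underside below 9.5 mm, within 0.12 rad of upright, at rest. Open pot and knob within 25 mm of their start (x of white_jar in the frame of jar_tray between 0.036 and 0.06 m and y of white_jar in the frame of jar_tray between -0.012 and 0.012 m and z of white_jar in the frame of jar_tray between 0 and 0.0095 m and angle between each of white_jar, dark_jar's own z axis and vertical below 0.12 rad and x of dark_jar in the frame of jar_tray between -0.06 and -0.036 m and y of dark_jar in the frame of jar_tray between -0.012 and 0.012 m and z of dark_jar in the frame of jar_tray between 0 and 0.0095 m and (((x of lidded_pot_1 in the frame of pot_tray between 0.036 and 0.06 m and y of lidded_pot_1 in the frame of pot_tray between -0.012 and 0.012 m and z of lidded_pot_1 in the frame of pot_tray between 0 and 0.0095 m and angle between lidded_pot_1's own z axis and vertical below 0.12 rad) and (x of lidded_pot_2 in the frame of pot_tray between -0.06 and -0.036 m and y of lidded_pot_2 in the frame of pot_tray between -0.012 and 0.012 m and z of lidded_pot_2 in the frame of pot_tray between 0 and 0.0095 m and angle between lidded_pot_2's own z axis and vertical below 0.12 rad)) or ((x of lidded_pot_1 in the frame of pot_tray between -0.06 and -0.036 m and y of lidded_pot_1 in the frame of pot_tray between -0.012 and 0.012 m and z of lidded_pot_1 in the frame of pot_tray between 0 and 0.0095 m and angle between lidded_pot_1's own z axis and vertical below 0.12 rad) and (x of lidded_pot_2 in the frame of pot_tray between 0.036 and 0.06 m and y of lidded_pot_2 in the frame of pot_tray between -0.012 and 0.012 m and z of lidded_pot_2 in the frame of pot_tray between 0 and 0.0095 m and angle between lidded_pot_2's own z axis and vertical below 0.12 rad))) and distance of each of open_pot, wooden_knob from where it was at the start of the episode below 0.025 m and linear speed of each of white_jar, dark_jar, lidded_pot_1, lidded_pot_2 below 0.02 m/s); the robot touches nothing.
It fails at once if a jar or pot is tipped by more than 0.7 rad (angle between any of white_jar, dark_jar, lidded_pot_1, lidded_pot_2's own z axis and vertical above 0.7 rad).
It fails at once if the open pot or the wooden knob is pushed more than 25 mm or tipped by more than 0.5 rad (distance of any of open_pot, wooden_knob from where it was at the start of the episode above 0.025 m or angle between any of open_pot, wooden_knob's own z axis and vertical above 0.5 rad).
It also fails if it takes over 131 s, if anything falls off the work surface, if the arm or the gripper's body presses on something with over 40 N, if the wrist force passes 120 N, or if a joint passes its speed limit or range.

## Robot

A 6-joint arm with a two-finger parallel gripper is mounted at the origin on a cart in front of the work surface, level with it; the furniture and walls round the work are solid. World frame = base frame: x ahead of the robot, y to its left, z up, the work surface at z = 0. Lengths are in m, angles in rad, forces in N, time in s.
With the tool pointing down it reaches from about 0.3 to 0.95 m from the base axis. Payload 3.1 kg.
Tool frame: the origin (TCP) lies midway between the tips of the shut fingers; the grasp point (between the pads) lies 19 mm behind it; z points along the fingers, y is the line along which they close (so a half turn about z gives the same grasp; the last joint's range is limited). The gripper opens to 85 mm and grips with 20 to 120 N. Pads are 22 mm wide; open, the fingers measure 114 mm over their backs; the gripper's body (76 mm by 85 mm) begins 54 mm behind the grasp point. The pads swing forward as they close: fully open they stand 13 mm farther back than shut.
Start: joints at [1.233, 0.308, 1.634, -0, 1.2, -0.07], TCP at [0.165, 0.603, 0.231] pointing down, gripper open.
Joint ranges: [-3.06, 3.06], [-0.79, 1.96], [0.05, 2.63], [-1.19, 4.34], [0.05, 2.64], [-2.94, 2.94]. Speed limits (rad/s): [2.79, 2.79, 3.14, 3.14, 3.14, 3.14].

## Interface

Orientations are given as a 3x3 rotation matrix whose columns are the frame's x, y, z axes.
In Python, from plant import ctrl gives the robot as it stands.
- The arm moves only by the tool send_rows, never from a script. Its arguments are lists of equal length, an entry for each row: "grip": the opening, from -1 (shut) to 1 (fully open); "xyz": the shift along the tool's x, y, z in units of 0.1 m (1.0 is 0.1 m), a list of three; "twist": the turn, a rotation vector about the tool's x, y, z in units of pi rad (1.0 is pi rad), a list of three. In form: {"grip": [grip, ...], "xyz": [[x, y, z], ...], "twist": [[rx, ry, rz], ...]}. A call has exactly 10 rows; each row is the pose to reach, as a shift and turn from the pose commanded when the call began, along the tool's axes at that moment, turning the shorter way round; what a row does not reach only later rows make up. A row lasts 1/10 s, in which the tool goes at most 50 mm and 8.59 degrees, less where a joint would pass 70% of its speed; a pose out of reach is approached as far as the arm can. A call with a number of a shift or a turn outside -1 to 1 is refused whole. A call with a gripper value outside its range is refused whole. The fingers move at their own pace and stop on an object; the grip force is fixed at half the most. Time passes only in rows, so rows that repeat a pose let the fingers close, or fill a call up. It gives the time, the measured TCP pose, the force, the opening and the grip force at its end, in the units of the state.
- ctrl.get_state(): the state, without advancing time (a new reading comes with each control period).
- ctrl.grab_frame(name): name is "side" or "top" or "wrist"; returns the picture (400x640x3 uint8, blue, green, red); there is no depth.
- ctrl.calibration(name): a dict with "intrinsics" (3x3 intrinsics, pixels), "eye" and "orientation" of the camera in the world. Camera axes: x right, y down, z forward; pixel columns grow to the right and rows downward; lengths in m; the calibration is good to about 2 mm. A picture is of the moment at which its call begins: read the wrist's pose just before it. calibration takes no time and is no camera call; for the wrist camera it gives the pose at the moment of the call.
- ctrl.close_job(): hands the job in; it is judged then, once.
Trained networks look in the newest picture that a camera, given by its name, has taken for a name from the list of things; names that differ only in an ending like _2 or _b are one class to them, and where a whole thing is asked for, a point or a joint stands for the part that bears it (a point fixed in the world has none). Each returns a list of dicts, best first, with "score" (0 to 1); they miss things now and then, are a little off and sometimes report something else, mostly with a low value. They report only what shows in the picture. A call takes as long as a camera call. They do not tell look-alikes from the thing itself.
- ctrl.recognise(query, camera): "location" ([column, row] in pixels, amid what is visible of it).
- ctrl.trace(query, camera): "mask" (400x640 bool, what is visible of it) and "location" ([column, row] in pixels, amid what is visible of it).
- ctrl.landmark_of(query, camera): "location" ([column, row] in pixels: a listed point, or the origin of a listed thing).
The state is a dict: "time_s": time; "q": joint angles; "qd": joint speeds; "joint_torque": joint torques, N m; "position": TCP position; "tcp_rot": TCP orientation; "ft_force": force on the tool from outside, world axes, zero at the start; "torque": the same for the moment, N m; "gripper_width": opening from 0.0 (shut) to 1.0 (fully open); "grip_force": force on a finger pad.
Only numpy, scipy, OpenCV 4.12 (cv2) and the standard library are available. Lean on these libraries where they do the work, as an engineer would, in place of code of your own. Each camera call takes 0.05 s, during which the arm holds its last target. There are 200 camera calls.

## Working session

There is one attempt and no reset: what is moved stays moved. The work goes in short steps, Python scripts to look and compute and a tool call to move; the robot and the scene stay as the last step left them, time stands still between calls to the robot, and variables do not carry over. Pictures are saved under pics/ and viewed, at most 14 in all, crops included, and the job is handed in when it is done.

Besides the shell and the picture viewer there is one more tool, called after ">>>" as name(argument=value, ...) on one line, values as JSON. send_rows: Moves the arm, as the interface text tells. Shifts and turns lie within -1 to 1; 1 stands for 0.1 m of shift or pi rad of turn. Its arguments: {"type":"object","properties":{"grip":{"type":"array"},"xyz":{"type":"array"},"twist":{"type":"array"}},"required":["grip","xyz","twist"]}

```bash
mkdir -p pics; ls; python3 - <<'E'
from plant import ctrl
import cv2,numpy as np
np.set_printoptions(precision=4,suppress=True)
s=ctrl.get_state();print(s['time_s'],s['position'],s['tcp_rot'])
for n in ['side','top','wrist']:
    im=ctrl.grab_frame(n);cv2.imwrite(f'pics/{n}0.png',im)
    c=ctrl.calibration(n);print(n,c['intrinsics'],c['eye'],c['orientation'])
    for q in ['white_jar','dark_jar','lidded_pot_1','jar_tray','pot_tray','open_pot','wooden_knob']:
        print(q,[(np.round(d['location']).tolist(),round(d['score'],2)) for d in ctrl.landmark_of(q,n)])
print(ctrl.get_state()['time_s'])
E
```

```text
pics
0.0 [0.1651 0.6019 0.23  ] [[-0.9644  0.2646 -0.0008]
 [ 0.2646  0.9644 -0.0022]
 [ 0.0002 -0.0023 -1.    ]]
side [[377.6492   0.     319.9317]
 [  0.     377.6492 193.5495]
 [  0.       0.       1.    ]] [ 0.0937 -0.6633  0.629 ] [[ 0.804  -0.3619  0.4719]
 [-0.5945 -0.4696  0.6527]
 [-0.0147 -0.8053 -0.5927]]
white_jar [([363.0, 262.0], 0.65)]
dark_jar [([365.0, 296.0], 0.87), ([418.0, 250.0], 0.72), ([455.0, 273.0], 0.65), ([310.0, 245.0], 0.63)]
lidded_pot_1 [([357.0, 188.0], 0.86)]
jar_tray [([363.0, 282.0], 0.94)]
pot_tray [([257.0, 162.0], 0.85)]
open_pot [([334.0, 198.0], 0.56)]
wooden_knob [([294.0, 205.0], 0.69)]
top [[390.7594   0.     318.5708]
 [  0.     390.7594 196.5356]
 [  0.       0.       1.    ]] [ 0.4617 -0.0096  1.0945] [[-0.0146 -0.9964  0.0835]
 [-0.9997  0.0128 -0.0223]
 [ 0.0212 -0.0838 -0.9963]]
white_jar [([390.0, 212.0], 0.63)]
dark_jar [([346.0, 228.0], 0.78), ([407.0, 163.0], 0.72), ([419.0, 230.0], 0.62), ([437.0, 160.0], 0.6)]
lidded_pot_1 [([307.0, 242.0], 0.62)]
jar_tray [([408.0, 221.0], 0.61)]
pot_tray [([202.0, 203.0], 0.63)]
open_pot [([313.0, 174.0], 0.72), ([307.0, 242.0], 0.56)]
wooden_knob [([298.0, 208.0], 0.47)]
wrist [[307.969    0.     321.9183]
 [  0.     307.969  203.7241]
 [  0.       0.       1.    ]] [0.0875 0.6257 0.3745] [[ 0.2641  0.9143  0.3071]
 [ 0.9645 -0.2504 -0.0839]
 [ 0.0002  0.3184 -0.948 ]]
white_jar []
dark_jar []
lidded_pot_1 []
jar_tray []
pot_tray []
open_pot []
wooden_knob []
1.2
```

View pics/top0.png

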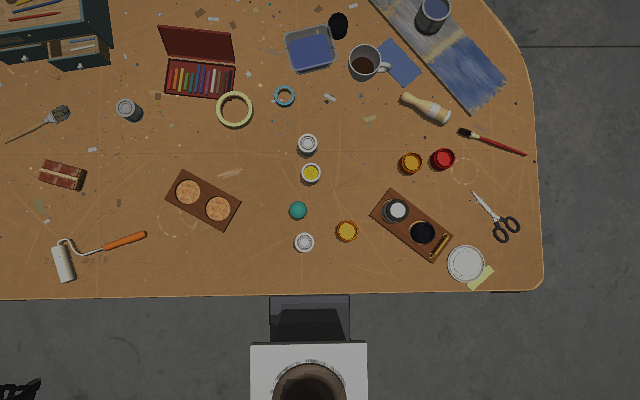

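View pics/side0.png

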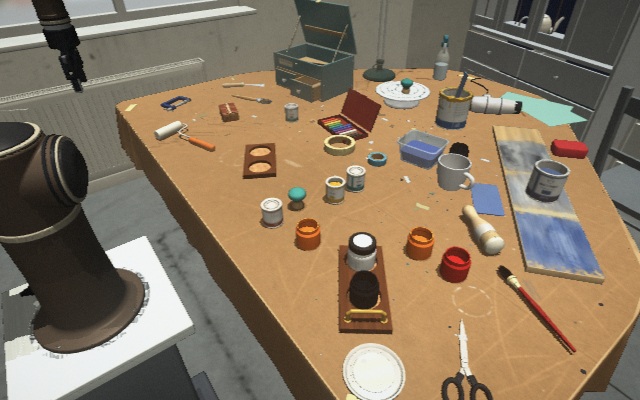

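The top view shows the lidded pots at (307,144) and (304,242). The open pot (yellow inside) is at (311,173) and the green knob at (298,210).

In the jar tray, the white jar is at (396,210), the dark jar at (422,232) and the handle at (438,245). The plain tray is at (203,200).

| Wanted | Could be mistaken for it |
|---|---|
| Lidded pot | back-left pot (128,110), open pot (311,173) |
| Dark jar | orange (347,231), orange (411,163), red (443,159) |
| White jar | none close; grey can (432,15) |

Next I'll triangulate roughly and look from the wrist.

```bash
cat > h.py <<'E'
from plant import ctrl
import cv2,numpy as np
from scipy.spatial.transform import Rotation as R
np.set_printoptions(precision=4,suppress=True)
def ray(c,p):
    d=c['orientation']@np.linalg.inv(c['intrinsics'])@np.array([p[0],p[1],1.]);return np.array(c['eye']),d/np.linalg.norm(d)
def onz(c,p,z=0.):
    e,d=ray(c,p);return e+d*(z-e[2])/d[2]
def tri(cs,ps):
    A=np.zeros((3,3));b=np.zeros(3)
    for c,p in zip(cs,ps):
        e,d=ray(c,p);P=np.eye(3)-np.outer(d,d);A+=P;b+=P@e
    return np.linalg.solve(A,b)
def proj(c,X):
    v=c['intrinsics']@(np.array(c['orientation']).T@(np.array(X)-c['eye']));return v[:2]/v[2]
def go(pos,yaw):
    """shift (0.1 m) and twist (pi) in tool axes to reach pos, tool down, tool x at yaw deg"""
    s=ctrl.get_state();M=np.array(s['tcp_rot']);a=np.radians(yaw)
    T=np.array([[np.cos(a),np.sin(a),0],[np.sin(a),-np.cos(a),0],[0,0,-1]])
    print('t',s['time_s'],'at',s['position'],'w',s['gripper_width'],'q6',s['q'][5])
    print('xyz',(M.T@(np.array(pos)-s['position'])*10).round(3),'twist',(R.from_matrix(M.T@T).as_rotvec()/np.pi).round(3))
E
python3 - <<'E'
from h import *
c=[ctrl.calibration(n) for n in('top','side')]
for n,t,s,h in [('white lid',(396,210),(362,241),.073),('near pot lid',(304,242),(272,205),.058),('far pot lid',(307,144),(356,172),.058),('open',(311,173),(336,183),.058),('knob',(298,209),(297,193),.054),('jartray org',(408,221),(363,282),0),('wellA',(187.5,191),(265,153),.005),('wellB',(218,208.5),(260,167.5),.005)]:
    print(n,tri(c,[t,s]),onz(c[0],t,h),onz(c[1],s,h))
print('dark',onz(c[0],(422,232),.061),'handle',onz(c[0],(438,245),.045),onz(c[0],(347,231),.05))
go([.36,-.22,.25],130)
E
```

```text
white lid [ 0.5099 -0.237   0.0672] [ 0.5092 -0.2354  0.073 ] [ 0.5062 -0.2416  0.073 ]
near pot lid [0.4296 0.007  0.0518] [0.4289 0.0074 0.058 ] [ 0.4268 -0.0007  0.058 ]
far pot lid [ 0.694  -0.0045  0.0496] [ 0.6909 -0.0037  0.058 ] [ 0.6868 -0.0146  0.058 ]
open [ 0.6144 -0.0144  0.0514] [ 0.612  -0.0134  0.058 ] [ 0.6101 -0.0226  0.058 ]
knob [0.5164 0.0232 0.0406] [0.5163 0.0224 0.054 ] [0.5061 0.008  0.054 ]
jartray org [ 0.4797 -0.2831  0.0007] [ 0.4812 -0.2844  0.    ] [ 0.4784 -0.2818  0.    ]
wellA [ 0.5803  0.329  -0.0018] [0.5731 0.3305 0.005 ] [0.5812 0.3141 0.005 ]
wellB [0.5237 0.2454 0.0057] [0.5233 0.2458 0.005 ] [0.5245 0.2461 0.005 ]
dark [ 0.4505 -0.3054  0.061 ] handle [ 0.415  -0.3519  0.045 ] [ 0.456  -0.1074  0.05  ]
t 1.2 at [0.1654 0.6027 0.2313] w 1.000722201822841 q6 -0.0696979529413934
xyz [-4.053 -7.419 -0.187] twist [-0.     0.     0.193]
```

>>> send_rows(grip=[1,1,1,1,1,1,1,1,1,1], xyz=[[-0.3,-0.2,0],[-0.6,-0.4,0],[-1,-0.6,0],[-1,-0.6,0],[-1,-0.6,0],[-1,-0.6,0],[-1,-0.6,0],[-1,-0.6,0],[-1,-0.6,0],[-1,-0.6,0]], twist=[[0,0,-0.03],[0,0,-0.06],[0,0,-0.085],[0,0,-0.085],[0,0,-0.085],[0,0,-0.085],[0,0,-0.085],[0,0,-0.085],[0,0,-0.085],[0,0,-0.085]])

```text
time_s: 2.2
position: [0.2455, 0.5187, 0.2312]
tcp_rot: [[-1.0, -0.0, -0.0], [-0.0, 1.0, -0.0], [0.0, -0.0, -1.0]]
ft_force: [0.2, 0.3, 0.1]
gripper_width: 1.002
grip_force: 0.0
```

>>> send_rows(grip=[1,1,1,1,1,1,1,1,1,1], xyz=[[-0.1,-0.08,0],[-0.2,-0.17,0],[-0.3,-0.26,0],[-0.4,-0.34,0],[-0.5,-0.43,0],[-0.6,-0.52,0],[-0.7,-0.6,0],[-0.8,-0.68,0],[-0.9,-0.76,0],[-0.95,-0.83,0]], twist=[[0,0,0],[0,0,0],[0,0,0],[0,0,0],[0,0,0],[0,0,0],[0,0,0],[0,0,0],[0,0,0],[0,0,0]])

```text
time_s: 3.2
position: [0.342, 0.4347, 0.2313]
tcp_rot: [[-1.0, 0.001, 0.0], [0.001, 1.0, 0.0], [-0.0, 0.0, -1.0]]
ft_force: [-0.7, -0.1, -0.8]
gripper_width: 1.002
grip_force: 0.0
```

>>> send_rows(grip=[1,1,1,1,1,1,1,1,1,1], xyz=[[-0.1,-0.08,0],[-0.2,-0.17,0],[-0.3,-0.26,0],[-0.4,-0.34,0],[-0.5,-0.43,0],[-0.6,-0.52,0],[-0.7,-0.6,0],[-0.8,-0.68,0],[-0.9,-0.76,0],[-0.95,-0.83,0]], twist=[[0,0,0],[0,0,0],[0,0,0],[0,0,0],[0,0,0],[0,0,0],[0,0,0],[0,0,0],[0,0,0],[0,0,0]])

```text
time_s: 4.2
position: [0.437, 0.3515, 0.2313]
tcp_rot: [[-1.0, 0.001, 0.0], [0.001, 1.0, 0.0], [-0.0, 0.0, -1.0]]
ft_force: [-0.3, -0.2, 0.1]
gripper_width: 1.0
grip_force: 0.0
```

>>> send_rows(grip=[1,1,1,1,1,1,1,1,1,1], xyz=[[-0.15,-0.12,0],[-0.3,-0.26,0],[-0.45,-0.38,0],[-0.6,-0.52,0],[-0.8,-0.68,0],[-0.95,-0.83,0],[-0.95,-0.83,0],[-0.95,-0.83,0],[-0.95,-0.83,0],[-0.95,-0.83,0]], twist=[[0,0,0],[0,0,0],[0,0,0],[0,0,0],[0,0,0],[0,0,0],[0,0,0],[0,0,0],[0,0,0],[0,0,0]])

```text
time_s: 5.2
position: [0.5301, 0.2698, 0.2312]
tcp_rot: [[-1.0, -0.0, -0.0], [-0.0, 1.0, 0.0], [0.0, 0.0, -1.0]]
ft_force: [0.7, 0.7, -0.0]
gripper_width: 0.998
grip_force: 0.0
```

```bash
python3 - <<'E'
from h import *
go([.43,.007,.2],180)
c=ctrl.calibration('wrist')
im=ctrl.grab_frame('wrist');cv2.imwrite('pics/w1.png',im);np.savez('w1.npz',**c)
print(c['eye'],c['orientation'])
for q in ['lidded_pot_1','pot_tray','open_pot','wooden_knob']:
    for d in ctrl.trace(q,'wrist')[:3]: print(q,np.round(d['location']),round(d['score'],2),onz(c,d['location'],.05 if 'tray' not in q else .014))
print([proj(c,p) for p in ([.58,.329,.005],[.5237,.2454,.005],[.4296,.007,.058])])
E
```

```text
t 5.2 at [0.5301 0.2698 0.2312] w 0.9984155392550204 q6 -1.1738519245313956
xyz [ 1.001 -2.628  0.312] twist [ 0. -0.  0.]
[0.4493 0.2711 0.3745] [[-0.0009  0.9481  0.3179]
 [ 1.      0.0007  0.0005]
 [ 0.0003  0.3179 -0.9481]]
lidded_pot_1 [62. 82.] 0.77 [0.4324 0.0158 0.05  ]
lidded_pot_1 [112. 297.] 0.65 [0.6804 0.0111 0.05  ]
pot_tray [333. 179.] 0.93 [0.5383 0.2844 0.014 ]
open_pot [ 91. 246.] 0.59 [0.6106 0.0023 0.05  ]
wooden_knob [104. 162.] 0.77 [0.5118 0.0393 0.05  ]
[array([367.2551, 208.8209]), array([300.6155, 165.0517]), array([44.8433, 78.3939])]
```

View pics/w1.png

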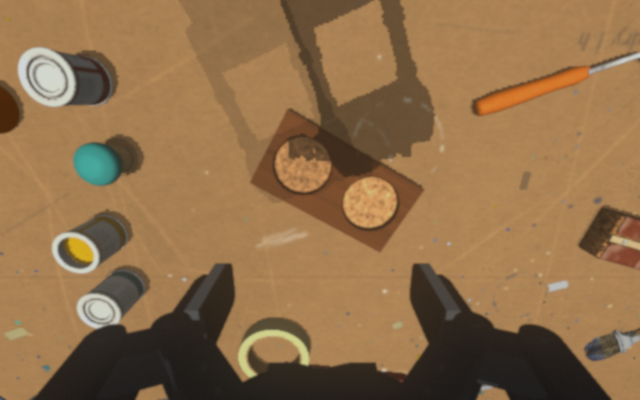

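The wrist view shows the pot tray with wells at (303,164) and (370,202) and corners (291,109), (422,187), (381,251), (251,183). The near lidded pot's lid is at (47,77) and the far one's at (101,310). The open pot (78,252) and the knob (98,164) stand between them.

```bash
python3 - <<'E'
from h import *
w=dict(np.load('w1.npz'));t=ctrl.calibration('top');s=ctrl.calibration('side')
P=[onz(w,p,.014) for p in [(291,109),(422,187),(381,251),(251,183)]];P=np.array(P)
print('tray ctr',P.mean(0),'sides',[np.linalg.norm(P[i]-P[i-1]) for i in range(4)],'ang',np.degrees(np.arctan2(*(P[1]-P[0])[[1,0]])))
# well masks by colour
im=cv2.imread('pics/w1.png')
for p in [(303,164),(370.5,202.5)]: print('well',onz(w,p,.014))
for n,a,b,c in [('near',(47,77),(304,242),(272,205)),('far',(101,310),(307,144),(356,172)),('wellA',(370,202),(187.5,191),(265,153)),('wellB',(303,164),(218,208.5),(260,167.5))]:
    print(n,'w+top',tri([w,t],[a,b]),'all',tri([w,t,s],[a,b,c]))
E
```

```text
tray ctr [0.5465 0.2908 0.014 ] sides [np.float64(0.09948246081823527), np.float64(0.18026820063760013), np.float64(0.09706083616973492), np.float64(0.18639828664607477)] ang 59.9418474568921
well [0.5206 0.2489 0.014 ]
well [0.5685 0.3312 0.014 ]
near w+top [0.4285 0.0074 0.0556] all [0.4289 0.0062 0.0532]
far w+top [ 0.6933 -0.0026  0.055 ] all [ 0.695  -0.0044  0.0509]
wellA w+top [ 0.5742  0.3337 -0.0051] all [ 0.5789  0.3317 -0.0048]
wellB w+top [ 0.5239  0.2478 -0.0031] all [0.5236 0.247  0.004 ]
```

>>> send_rows(grip=[1,1,1,1,1,1,1,1,1,1], xyz=[[0.03,-0.09,0.03],[0.07,-0.18,0.06],[0.1,-0.27,0.1],[0.13,-0.36,0.13],[0.16,-0.45,0.16],[0.2,-0.54,0.2],[0.23,-0.63,0.23],[0.26,-0.72,0.26],[0.3,-0.81,0.3],[0.33,-0.9,0.33]], twist=[[0,0,0],[0,0,0],[0,0,0],[0,0,0],[0,0,0],[0,0,0],[0,0,0],[0,0,0],[0,0,0],[0,0,0]])

```text
time_s: 6.45
position: [0.4972, 0.1784, 0.1979]
tcp_rot: [[-1.0, 0.001, -0.0], [0.001, 1.0, -0.0], [0.0, -0.0, -1.0]]
ft_force: [1.0, -0.5, 0.2]
gripper_width: 0.998
grip_force: 0.0
```

>>> send_rows(grip=[1,1,1,1,1,1,1,1,1,1], xyz=[[0.03,-0.09,0.03],[0.07,-0.18,0.06],[0.1,-0.27,0.1],[0.13,-0.36,0.13],[0.16,-0.45,0.16],[0.2,-0.54,0.2],[0.23,-0.63,0.23],[0.26,-0.72,0.26],[0.3,-0.81,0.3],[0.33,-0.9,0.33]], twist=[[0,0,0],[0,0,0],[0,0,0],[0,0,0],[0,0,0],[0,0,0],[0,0,0],[0,0,0],[0,0,0],[0,0,0]])

```text
time_s: 7.45
position: [0.4641, 0.0885, 0.1649]
tcp_rot: [[-1.0, 0.001, -0.0], [0.001, 1.0, -0.0], [0.0, -0.0, -1.0]]
ft_force: [-0.1, 0.6, 0.4]
gripper_width: 0.993
grip_force: 0.0
```

>>> send_rows(grip=[1,1,1,1,1,1,1,1,1,1], xyz=[[0.05,-0.12,0.05],[0.1,-0.24,0.1],[0.15,-0.36,0.15],[0.2,-0.48,0.2],[0.25,-0.6,0.25],[0.3,-0.72,0.3],[0.34,-0.83,0.34],[0.34,-0.83,0.34],[0.34,-0.83,0.34],[0.34,-0.83,0.34]], twist=[[0,0,0],[0,0,0],[0,0,0],[0,0,0],[0,0,0],[0,0,0],[0,0,0],[0,0,0],[0,0,0],[0,0,0]])

```text
time_s: 8.45
position: [0.4311, 0.0064, 0.1316]
tcp_rot: [[-1.0, 0.001, 0.001], [0.001, 1.0, 0.0], [-0.001, 0.0, -1.0]]
ft_force: [-0.9, 0.2, -0.3]
gripper_width: 0.999
grip_force: 0.0
```

```bash
python3 - <<'E'
from h import *
go([.429,.007,.02],180)
c=ctrl.calibration('wrist')
im=ctrl.grab_frame('wrist');cv2.imwrite('pics/w2.png',im);np.savez('w2.npz',**c)
for q in ['lidded_pot_1','open_pot','wooden_knob']:
    for d in ctrl.recognise(q,'wrist')[:3]: print(q,np.round(d['location']),round(d['score'],2),onz(c,d['location'],.05))
for p in ([.429,.007,.058],[.694,-.0035,.058]): print(proj(c,p))
E
```

```text
t 8.45 at [0.4311 0.0064 0.1316] w 0.9989005177389683 q6 -1.6566800947464655
xyz [0.022 0.006 1.116] twist [ 0.  0. -0.]
lidded_pot_1 [323. 206.] 0.91 [0.4281 0.0084 0.05  ]
open_pot [306. 352.] 0.71 [ 0.5698 -0.0064  0.05  ]
wooden_knob [342. 294.] 0.83 [0.5074 0.0252 0.05  ]
wooden_knob [579. 291.] 0.41 [0.5046 0.2268 0.05  ]
[320.8013 211.0686]
[310.8903 454.5259]
```

View pics/w2.png

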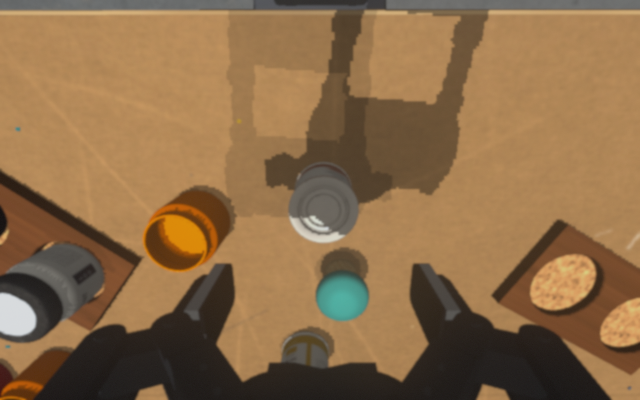

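The near pot's lid is at (324,210), right under the tool. The knob (342,296) and the orange look-alike (187,232) are clear of the fingers.

>>> send_rows(grip=[1,1,1,1,1,1,1,1,1,1], xyz=[[0.02,0.02,0.1],[0.02,0.02,0.2],[0.02,0.02,0.3],[0.02,0.02,0.4],[0.02,0.02,0.5],[0.02,0.02,0.6],[0.02,0.02,0.7],[0.02,0.02,0.8],[0.02,0.02,0.9],[0.02,0.02,1]], twist=[[0,0,0],[0,0,0],[0,0,0],[0,0,0],[0,0,0],[0,0,0],[0,0,0],[0,0,0],[0,0,0],[0,0,0]])

```text
time_s: 9.65
position: [0.4286, 0.0082, 0.0305]
tcp_rot: [[-1.0, 0.001, 0.0], [0.001, 1.0, -0.0], [-0.0, -0.0, -1.0]]
ft_force: [0.5, -0.7, -0.5]
gripper_width: 0.996
grip_force: 0.0
```

>>> send_rows(grip=[1,1,-1,-1,-1,-1,-1,-1,-1,-1], xyz=[[0,0,0.08],[0,0,0.15],[0,0,0.15],[0,0,0.15],[0,0,0.15],[0,0,0.15],[0,0,0.15],[0,0,0.15],[0,0,0.15],[0,0,0.15]], twist=[[0,0,0],[0,0,0],[0,0,0],[0,0,0],[0,0,0],[0,0,0],[0,0,0],[0,0,0],[0,0,0],[0,0,0]])

```text
time_s: 10.65
position: [0.4292, 0.0082, 0.0167]
tcp_rot: [[-1.0, 0.001, 0.001], [0.001, 1.0, -0.0], [-0.001, -0.0, -1.0]]
ft_force: [0.3, 0.1, 5.1]
gripper_width: 0.604
grip_force: 62.4
```

>>> send_rows(grip=[-1,-1,-1,-1,-1,-1,-1,-1,-1,-1], xyz=[[0,0,-0.1],[0,0,-0.2],[0,0,-0.3],[0,0.02,-0.4],[0,0.06,-0.5],[0,0.12,-0.6],[0,0.19,-0.7],[0,0.26,-0.8],[0,0.33,-0.9],[0,0.41,-1]], twist=[[0,0,0],[0,0,0],[0,0,0],[0,0,0],[0,0,0],[0,0,0],[0,0,0],[0,0,0],[0,0,0],[0,0,0]])

```text
time_s: 11.65
position: [0.4285, 0.05, 0.1171]
tcp_rot: [[-1.0, 0.001, -0.0], [0.001, 1.0, 0.0], [0.0, 0.0, -1.0]]
ft_force: [-0.2, -0.4, -1.8]
gripper_width: 0.602
grip_force: 62.7
```

>>> send_rows(grip=[-1,-1,-1,-1,-1,-1,-1,-1,-1,-1], xyz=[[-0.03,0.1,0],[-0.08,0.2,0],[-0.13,0.3,0],[-0.19,0.4,0],[-0.24,0.5,0],[-0.29,0.6,0],[-0.34,0.7,0],[-0.4,0.8,0],[-0.45,0.9,0],[-0.5,1,0]], twist=[[0,0,0],[0,0,0],[0,0,0],[0,0,0],[0,0,0],[0,0,0],[0,0,0],[0,0,0],[0,0,0],[0,0,0]])

```text
time_s: 12.65
position: [0.4791, 0.1501, 0.1162]
tcp_rot: [[-1.0, 0.001, -0.0], [0.001, 1.0, -0.0], [0.0, -0.0, -1.0]]
ft_force: [0.7, 0.4, -0.9]
gripper_width: 0.605
grip_force: 62.7
```

>>> send_rows(grip=[-1,-1,-1,-1,-1,-1,-1,-1,-1,-1], xyz=[[-0.05,0.12,0],[-0.1,0.24,0],[-0.16,0.36,0],[-0.21,0.48,0],[-0.26,0.6,0],[-0.32,0.72,0],[-0.36,0.84,0],[-0.4,0.93,0],[-0.43,0.99,0],[-0.43,0.99,0]], twist=[[0,0,0],[0,0,0],[0,0,0],[0,0,0],[0,0,0],[0,0,0],[0,0,0],[0,0,0],[0,0,0],[0,0,0]])

```text
time_s: 13.65
position: [0.5222, 0.249, 0.1163]
tcp_rot: [[-1.0, 0.0, 0.0], [0.0, 1.0, 0.0], [-0.0, 0.0, -1.0]]
ft_force: [-0.6, -0.4, -0.8]
gripper_width: 0.606
grip_force: 62.7
```

```bash
python3 - <<'E'
from h import *
go([.522,.249,.0225],180)
c=ctrl.calibration('wrist');im=ctrl.grab_frame('wrist');cv2.imwrite('pics/w3.png',im);np.savez('w3.npz',**c)
for z in(.014,): print([proj(c,p) for p in ([.522,.249,z],[.570,.332,z])])
E
```

```text
t 13.65 at [0.5222 0.249  0.1163] w 0.606009743830134 q6 -1.201149779363399
xyz [0.003 0.    0.938] twist [ 0.  0. -0.]
[array([320.2253, 201.5268]), array([413.6744, 252.8741])]
```

View pics/w3.png

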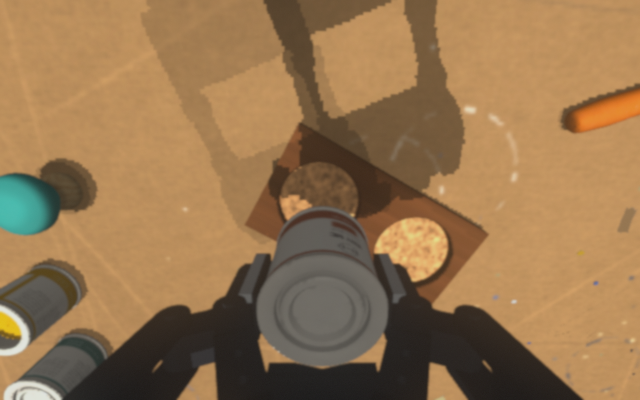

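The carried pot's lid is at (321,309). The well below is at (319,200), where predicted, and the other well is at (412,250). The pot sits about 2 mm short along x, so I'll correct that while lowering.

>>> send_rows(grip=[-1,-1,-1,-1,-1,-1,-1,-1,-1,-1], xyz=[[-0.02,0,0.12],[-0.02,0,0.24],[-0.02,0,0.36],[-0.02,0,0.48],[-0.02,0,0.6],[-0.02,0,0.72],[-0.02,0,0.82],[-0.02,0,0.89],[-0.02,0,0.93],[-0.02,0,0.93]], twist=[[0,0,0],[0,0,0],[0,0,0],[0,0,0],[0,0,0],[0,0,0],[0,0,0],[0,0,0],[0,0,0],[0,0,0]])

```text
time_s: 14.7
position: [0.5234, 0.248, 0.0227]
tcp_rot: [[-1.0, 0.001, -0.001], [0.001, 1.0, -0.0], [0.001, -0.0, -1.0]]
ft_force: [-0.1, -0.6, -0.6]
gripper_width: 0.604
grip_force: 62.7
```

>>> send_rows(grip=[1,1,1,1,1,1,1,1,1,1], xyz=[[0,0,0],[0,0,0],[0,0,0],[0,0,0],[0,0,-0.1],[0,0,-0.25],[0,0,-0.45],[0,0,-0.65],[0,0,-0.85],[0,0,-1]], twist=[[0,0,0],[0,0,0],[0,0,0],[0,0,0],[0,0,0],[0,0,0],[0,0,0],[0,0,0],[0,0,0],[0,0,0]])

```text
time_s: 15.7
position: [0.5249, 0.2486, 0.1263]
tcp_rot: [[-1.0, 0.001, 0.003], [0.001, 1.0, 0.001], [-0.003, 0.001, -1.0]]
ft_force: [0.2, 0.9, 0.1]
gripper_width: 1.002
grip_force: 0.0
```

>>> send_rows(grip=[1,1,1,1,1,1,1,1,1,1], xyz=[[-0.06,-0.09,0],[-0.12,-0.18,0],[-0.18,-0.27,0],[-0.24,-0.36,0],[-0.3,-0.45,0],[-0.36,-0.54,0],[-0.42,-0.63,0],[-0.48,-0.72,0],[-0.54,-0.81,0],[-0.6,-0.9,0]], twist=[[0,0,0],[0,0,0],[0,0,0],[0,0,0],[0,0,0],[0,0,0],[0,0,0],[0,0,0],[0,0,0],[0,0,0]])

```text
time_s: 16.7
position: [0.5842, 0.1574, 0.1233]
tcp_rot: [[-1.0, 0.001, 0.0], [0.001, 1.0, 0.0], [-0.0, 0.0, -1.0]]
ft_force: [-0.2, -0.1, 0.0]
gripper_width: 0.999
grip_force: 0.0
```

>>> send_rows(grip=[1,1,1,1,1,1,1,1,1,1], xyz=[[-0.06,-0.09,0],[-0.12,-0.18,0],[-0.18,-0.27,0],[-0.24,-0.36,0],[-0.3,-0.45,0],[-0.36,-0.54,0],[-0.42,-0.63,0],[-0.48,-0.72,0],[-0.54,-0.81,0],[-0.6,-0.9,0]], twist=[[0,0,0],[0,0,0],[0,0,0],[0,0,0],[0,0,0],[0,0,0],[0,0,0],[0,0,0],[0,0,0],[0,0,0]])

```text
time_s: 17.7
position: [0.6441, 0.0674, 0.1233]
tcp_rot: [[-1.0, 0.001, 0.0], [0.001, 1.0, 0.0], [-0.0, 0.0, -1.0]]
ft_force: [-0.9, 0.4, -0.2]
gripper_width: 1.0
grip_force: 0.0
```

>>> send_rows(grip=[1,1,1,1,1,1,1,1,1,1], xyz=[[-0.07,-0.1,0],[-0.14,-0.2,0],[-0.21,-0.3,0],[-0.28,-0.4,0],[-0.35,-0.5,0],[-0.42,-0.6,0],[-0.48,-0.7,0],[-0.5,-0.72,0],[-0.5,-0.72,0],[-0.5,-0.72,0]], twist=[[0,0,0],[0,0,0],[0,0,0],[0,0,0],[0,0,0],[0,0,0],[0,0,0],[0,0,0],[0,0,0],[0,0,0]])

```text
time_s: 18.7
position: [0.6933, -0.0037, 0.1231]
tcp_rot: [[-1.0, 0.001, -0.001], [0.001, 1.0, 0.0], [0.001, 0.0, -1.0]]
ft_force: [-0.5, -0.3, 0.0]
gripper_width: 0.998
grip_force: 0.0
```

```bash
python3 - <<'E'
from h import *
go([.694,-.0035,.018],180)
c=ctrl.calibration('wrist');im=ctrl.grab_frame('wrist');cv2.imwrite('pics/w4.png',im);np.savez('w4.npz',**c)
for d in ctrl.landmark_of('lidded_pot_1','wrist')[:2]: print(d['location'],d['score'],onz(c,d['location'],0))
print(proj(c,[.694,-.0035,.058]))
E
```

```text
t 18.7 at [ 0.6933 -0.0037  0.1231] w 0.9982432980996018 q6 -1.6384766911034712
xyz [-0.008  0.001  1.051] twist [ 0. -0. -0.]
[319.2, 197.6] 0.86 [ 0.696  -0.0047  0.    ]
[320.154  218.8959]
```

View pics/w4.png

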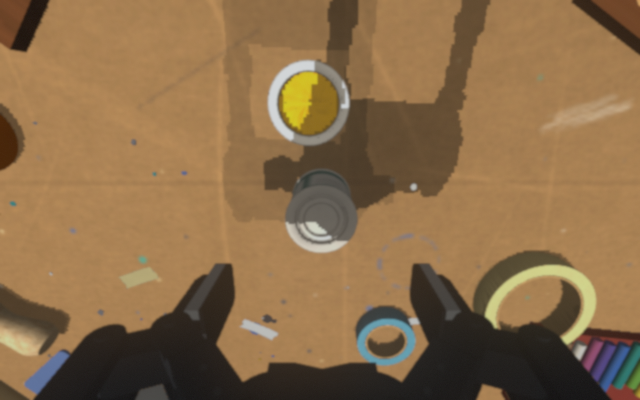

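The lid is at (321,218), directly under the tool. The open pot at (309,102) is clear of the fingers.

>>> send_rows(grip=[1,1,1,1,1,1,1,1,1,1], xyz=[[-0.01,0,0.1],[-0.01,0,0.2],[-0.01,0,0.3],[-0.01,0,0.4],[-0.01,0,0.5],[-0.01,0,0.6],[-0.01,0,0.7],[-0.01,0,0.8],[-0.01,0,0.9],[-0.01,0,1]], twist=[[0,0,0],[0,0,0],[0,0,0],[0,0,0],[0,0,0],[0,0,0],[0,0,0],[0,0,0],[0,0,0],[0,0,0]])

```text
time_s: 19.8
position: [0.6946, -0.004, 0.0224]
tcp_rot: [[-1.0, 0.001, 0.0], [0.001, 1.0, -0.0], [-0.0, -0.0, -1.0]]
ft_force: [0.3, 0.4, 0.7]
gripper_width: 1.002
grip_force: 0.0
```

>>> send_rows(grip=[1,-1,-1,-1,-1,-1,-1,-1,-1,-1], xyz=[[0,0,0.06],[0,0,0.06],[0,0,0.06],[0,0,0.06],[0,0,0.06],[0,0,0.06],[0,0,0.06],[0,0,0.06],[0,0,0.06],[0,0,0.06]], twist=[[0,0,0],[0,0,0],[0,0,0],[0,0,0],[0,0,0],[0,0,0],[0,0,0],[0,0,0],[0,0,0],[0,0,0]])

```text
time_s: 20.8
position: [0.6952, -0.004, 0.018]
tcp_rot: [[-1.0, 0.001, 0.001], [0.001, 1.0, -0.0], [-0.001, -0.0, -1.0]]
ft_force: [-0.1, 0.8, 3.0]
gripper_width: 0.606
grip_force: 62.7
```

>>> send_rows(grip=[-1,-1,-1,-1,-1,-1,-1,-1,-1,-1], xyz=[[0,0,-0.1],[0,0,-0.2],[0,0,-0.3],[0,0.02,-0.4],[0,0.06,-0.5],[0,0.12,-0.6],[0,0.2,-0.7],[0,0.28,-0.8],[0,0.37,-0.9],[0,0.47,-1]], twist=[[0,0,0],[0,0,0],[0,0,0],[0,0,0],[0,0,0],[0,0,0],[0,0,0],[0,0,0],[0,0,0],[0,0,0]])

```text
time_s: 21.8
position: [0.6945, 0.044, 0.1181]
tcp_rot: [[-1.0, 0.001, -0.0], [0.001, 1.0, 0.0], [0.0, 0.0, -1.0]]
ft_force: [1.2, -0.2, -2.2]
gripper_width: 0.604
grip_force: 62.7
```

```bash
python3 - <<'E'
from h import *
go([.570,.332,.117],180)
E
```

```text
t 21.8 at [0.6945 0.044  0.1181] w 0.6039140733973202 q6 -1.569503916132863
xyz [1.247 2.879 0.011] twist [ 0. -0. -0.]
```

>>> send_rows(grip=[-1,-1,-1,-1,-1,-1,-1,-1,-1,-1], xyz=[[0.03,0.09,0],[0.07,0.18,0],[0.11,0.28,0],[0.15,0.38,0],[0.19,0.48,0],[0.24,0.58,0],[0.29,0.67,0],[0.33,0.77,0],[0.37,0.86,0],[0.42,0.96,0]], twist=[[0,0,0],[0,0,0],[0,0,0],[0,0,0],[0,0,0],[0,0,0],[0,0,0],[0,0,0],[0,0,0],[0,0,0]])

```text
time_s: 22.8
position: [0.6525, 0.1398, 0.1174]
tcp_rot: [[-1.0, 0.001, 0.0], [0.001, 1.0, -0.0], [-0.0, -0.0, -1.0]]
ft_force: [0.2, 0.4, -1.0]
gripper_width: 0.605
grip_force: 62.7
```

>>> send_rows(grip=[-1,-1,-1,-1,-1,-1,-1,-1,-1,-1], xyz=[[0.04,0.1,0],[0.08,0.2,0],[0.12,0.3,0],[0.16,0.4,0],[0.21,0.49,0],[0.25,0.58,0],[0.29,0.68,0],[0.33,0.77,0],[0.37,0.86,0],[0.42,0.96,0]], twist=[[0,0,0],[0,0,0],[0,0,0],[0,0,0],[0,0,0],[0,0,0],[0,0,0],[0,0,0],[0,0,0],[0,0,0]])

```text
time_s: 23.8
position: [0.6105, 0.2358, 0.1173]
tcp_rot: [[-1.0, 0.001, 0.0], [0.001, 1.0, 0.0], [-0.0, 0.0, -1.0]]
ft_force: [-0.5, 0.4, -1.5]
gripper_width: 0.606
grip_force: 62.7
```

>>> send_rows(grip=[-1,-1,-1,-1,-1,-1,-1,-1,-1,-1], xyz=[[0.05,0.12,0],[0.1,0.24,0],[0.16,0.36,0],[0.21,0.48,0],[0.26,0.6,0],[0.31,0.72,0],[0.36,0.84,0],[0.4,0.92,0],[0.41,0.96,0],[0.41,0.96,0]], twist=[[0,0,0],[0,0,0],[0,0,0],[0,0,0],[0,0,0],[0,0,0],[0,0,0],[0,0,0],[0,0,0],[0,0,0]])

```text
time_s: 24.8
position: [0.5697, 0.3317, 0.1173]
tcp_rot: [[-1.0, -0.0, 0.0], [-0.0, 1.0, -0.0], [-0.0, -0.0, -1.0]]
ft_force: [0.4, -0.7, -1.0]
gripper_width: 0.603
grip_force: 62.7
```

```bash
python3 - <<'E'
from h import *
go([.570,.332,.0235],180)
c=ctrl.calibration('wrist');im=ctrl.grab_frame('wrist');cv2.imwrite('pics/w5.png',im);np.savez('w5.npz',**c)
print(proj(c,[.570,.332,.014]),proj(c,[.570,.332,.158]),proj(c,[.522,.249,.063]))
E
```

```text
t 24.8 at [0.5697 0.3317 0.1173] w 0.6026432592862625 q6 -1.1094643551331442
xyz [-0.003  0.003  0.938] twist [-0.  0.  0.]
[320.5682 201.8738] [319.0897 314.6985] [190.9099 154.6577]
```

View pics/w5.png

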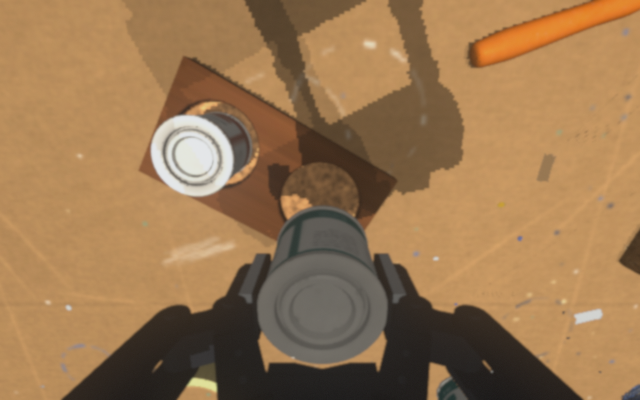

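The first pot sits flat in its well, with its lid at (192,156) where predicted. The second is held above the other well at (319,200), so I'll lower it.

>>> send_rows(grip=[-1,-1,-1,-1,-1,-1,-1,-1,-1,-1], xyz=[[-0.02,0,0.12],[-0.02,0,0.24],[-0.02,0,0.36],[-0.02,0,0.48],[-0.02,0,0.6],[-0.02,0,0.72],[-0.02,0,0.82],[-0.02,0,0.89],[-0.02,0,0.93],[-0.02,0,0.93]], twist=[[0,0,0],[0,0,0],[0,0,0],[0,0,0],[0,0,0],[0,0,0],[0,0,0],[0,0,0],[0,0,0],[0,0,0]])

```text
time_s: 25.85
position: [0.5718, 0.3312, 0.0239]
tcp_rot: [[-1.0, 0.001, -0.0], [0.001, 1.0, -0.0], [0.0, -0.0, -1.0]]
ft_force: [-0.1, 0.2, -1.0]
gripper_width: 0.608
grip_force: 62.7
```

>>> send_rows(grip=[1,1,1,1,1,1,1,1,1,1], xyz=[[0,0,0],[0,0,0],[0,0,0],[0,0,0],[0,0,-0.1],[0,0,-0.25],[0,0,-0.45],[0,0,-0.65],[0,0,-0.85],[0,0,-1]], twist=[[0,0,0],[0,0,0],[0,0,0],[0,0,0],[0,0,0],[0,0,0],[0,0,0],[0,0,0],[0,0,0],[0,0,0]])

```text
time_s: 26.85
position: [0.573, 0.3317, 0.1276]
tcp_rot: [[-1.0, 0.001, 0.003], [0.001, 1.0, 0.002], [-0.003, 0.002, -1.0]]
ft_force: [0.5, 1.5, 0.2]
gripper_width: 1.003
grip_force: 0.0
```

```bash
python3 - <<'E'
from h import *
go([.52,-.22,.22],180)
E
```

```text
t 26.85 at [0.573  0.3317 0.1276] w 1.0030583930896533 q6 -1.1109863365384813
xyz [ 0.523 -5.516 -0.935] twist [ 0.001  0.001 -0.   ]
```

>>> send_rows(grip=[1,1,1,1,1,1,1,1,1,1], xyz=[[0,-0.1,-0.08],[0,-0.2,-0.16],[0,-0.3,-0.24],[0,-0.4,-0.32],[0,-0.5,-0.4],[0,-0.6,-0.48],[0,-0.7,-0.56],[0,-0.8,-0.64],[0,-0.9,-0.72],[0,-1,-0.8]], twist=[[0,0,0.025],[0,0,0.05],[0,0,0.075],[0,0,0.1],[0,0,0.125],[0,0,0.15],[0,0,0.175],[0,0,0.2],[0,0,0.225],[0,0,0.25]])

```text
time_s: 27.85
position: [0.5718, 0.2308, 0.2057]
tcp_rot: [[-0.704, 0.71, 0.001], [0.71, 0.704, 0.0], [-0.0, 0.001, -1.0]]
ft_force: [0.7, 0.8, 0.4]
gripper_width: 0.997
grip_force: 0.0
```

>>> send_rows(grip=[1,1,1,1,1,1,1,1,1,1], xyz=[[-0.08,-0.1,0],[-0.16,-0.2,0],[-0.24,-0.3,0],[-0.32,-0.4,0],[-0.4,-0.5,0],[-0.48,-0.6,0],[-0.56,-0.7,0],[-0.64,-0.8,0],[-0.72,-0.9,0],[-0.8,-1,0]], twist=[[0,0,0],[0,0,0],[0,0,0],[0,0,0],[0,0,0],[0,0,0],[0,0,0],[0,0,0],[0,0,0],[0,0,0]])

```text
time_s: 28.85
position: [0.5574, 0.1028, 0.2043]
tcp_rot: [[-0.707, 0.708, 0.0], [0.708, 0.707, -0.0], [-0.0, 0.0, -1.0]]
ft_force: [-0.5, 0.5, -0.2]
gripper_width: 1.0
grip_force: 0.0
```

>>> send_rows(grip=[1,1,1,1,1,1,1,1,1,1], xyz=[[-0.08,-0.1,0],[-0.16,-0.2,0],[-0.24,-0.3,0],[-0.32,-0.4,0],[-0.4,-0.5,0],[-0.48,-0.6,0],[-0.56,-0.7,0],[-0.64,-0.8,0],[-0.72,-0.9,0],[-0.8,-1,0]], twist=[[0,0,0],[0,0,0],[0,0,0],[0,0,0],[0,0,0],[0,0,0],[0,0,0],[0,0,0],[0,0,0],[0,0,0]])

```text
time_s: 29.85
position: [0.5431, -0.0244, 0.2043]
tcp_rot: [[-0.707, 0.708, -0.0], [0.708, 0.707, -0.0], [0.0, -0.0, -1.0]]
ft_force: [0.1, 0.0, -0.9]
gripper_width: 1.0
grip_force: 0.0
```

>>> send_rows(grip=[1,1,1,1,1,1,1,1,1,1], xyz=[[-0.08,-0.1,0],[-0.16,-0.2,0],[-0.24,-0.3,0],[-0.32,-0.4,0],[-0.4,-0.5,0],[-0.48,-0.6,0],[-0.56,-0.7,0],[-0.64,-0.8,0],[-0.72,-0.9,0],[-0.8,-1,0]], twist=[[0,0,0],[0,0,0],[0,0,0],[0,0,0],[0,0,0],[0,0,0],[0,0,0],[0,0,0],[0,0,0],[0,0,0]])

```text
time_s: 30.85
position: [0.5289, -0.1517, 0.2043]
tcp_rot: [[-0.707, 0.708, -0.0], [0.708, 0.707, -0.0], [0.0, -0.0, -1.0]]
ft_force: [0.7, 0.4, 0.8]
gripper_width: 1.003
grip_force: 0.0
```

>>> send_rows(grip=[1,1,1,1,1,1,1,1,1,1], xyz=[[-0.08,-0.1,0],[-0.16,-0.2,0],[-0.24,-0.3,0],[-0.32,-0.4,0],[-0.4,-0.5,0],[-0.48,-0.6,0],[-0.56,-0.7,0],[-0.64,-0.8,0],[-0.72,-0.9,0],[-0.8,-1,0]], twist=[[0,0,0.047],[0,0,0.094],[0,0,0.141],[0,0,0.188],[0,0,0.235],[0,0,0.282],[0,0,0.329],[0,0,0.376],[0,0,0.423],[0,0,0.47]])

```text
time_s: 31.85
position: [0.5145, -0.279, 0.2042]
tcp_rot: [[0.643, 0.766, -0.0], [0.766, -0.643, 0.0], [0.0, -0.0, -1.0]]
ft_force: [-0.1, -0.4, 0.5]
gripper_width: 1.003
grip_force: 0.0
```

```bash
python3 - <<'E'
from h import *
go([.51,-.237,.12],50)
c=ctrl.calibration('wrist');im=ctrl.grab_frame('wrist');cv2.imwrite('pics/w6.png',im);np.savez('w6.npz',**c)
for q in ['white_jar','dark_jar','jar_tray']:
    for d in ctrl.landmark_of(q,'wrist')[:3]: print(q,d['location'],d['score'],onz(c,d['location'],.005 if 'jar_' not in q else 0))
E
```

```text
t 31.85 at [ 0.5145 -0.279   0.2042] w 1.0029786897661186 q6 0.1267591927536187
xyz [ 0.293 -0.305  0.842] twist [-0. -0.  0.]
white_jar [290.0, 150.6] 0.65 [ 0.5072 -0.2326  0.005 ]
dark_jar [296.3, 234.3] 0.95 [ 0.4455 -0.313   0.005 ]
dark_jar [418.8, 110.4] 0.65 [ 0.6408 -0.2889  0.005 ]
dark_jar [471.2, 165.1] 0.55 [ 0.6526 -0.3757  0.005 ]
jar_tray [299.1, 194.0] 0.87 [ 0.4805 -0.2777  0.    ]
```

View pics/w6.png

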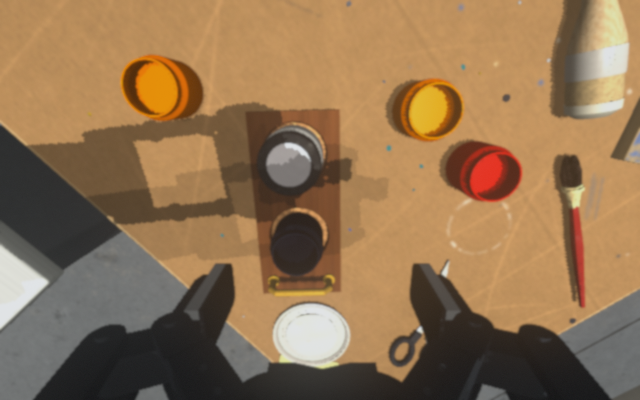

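The tray is nearly upright in the image: white jar's lid about (290,164), dark jar's rim about (296,243), handle (302,285). The orange jars (155,88), (431,109) and the red one (490,172) are the look-alikes, and the dark jar is clearly none of those. I'll check this in a close crop.

```bash
python3 - <<'E'
import cv2,numpy as np
im=cv2.imread('pics/w6.png')[95:305,235:355]
im=cv2.convertScaleAbs(im,alpha=2.2,beta=15)
im=cv2.resize(im,None,fx=2.8,fy=2.8,interpolation=cv2.INTER_CUBIC);cv2.imwrite('pics/w6c.png',im)
E
```

```text
(no output)
```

View pics/w6c.png

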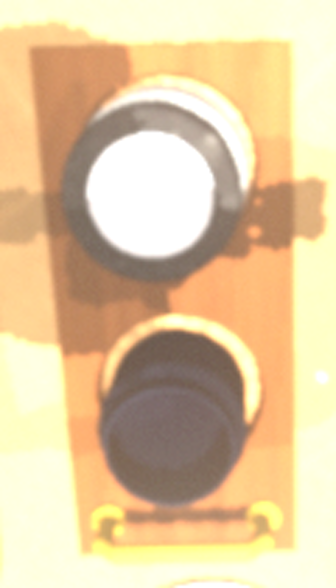

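```bash
python3 - <<'E'
from h import *
w=dict(np.load('w6.npz'));t=ctrl.calibration('top')
f=lambda p:(235+p[0]/2.8,95+p[1]/2.8)
P=np.array([onz(w,f(p),.014) for p in [(30,45),(292,42),(296,550),(82,553)]])
ax=(P[2]+P[3]-P[0]-P[1])/2;L=np.linalg.norm(ax);ax/=L
print('L',L,'W',np.linalg.norm(P[0]-P[1]),np.linalg.norm(P[2]-P[3]),'ang',np.degrees(np.arctan2(ax[1],ax[0])))
org=P.mean(0)-.016*ax;org[2]=0
print('org',org,'wells far',org-.048*ax,'near handle',org+.048*ax)
print('edges',[np.degrees(np.arctan2(*(P[3]-P[0])[[1,0]])),np.degrees(np.arctan2(*(P[2]-P[1])[[1,0]]))])
print('white lid',onz(w,f((151,192)),.073),tri([w,t],[f((151,192)),(396,209.5)]))
d=org+.048*ax
def circ(x,r,z):
    q=np.array([proj(w,[x[0]+r*np.cos(a),x[1]+r*np.sin(a),z]) for a in np.linspace(0,6.28,60)]);q=(q-[235,95])*2.8
    return np.r_[q.min(0),q.max(0)].round()
print('dark neck l,t,r,b',circ(d,.0255,.061),'body',circ(d,.029,.05),'well',circ(d,.035,.014))
wh=org-.048*ax
print('white lid pred',circ(wh,.0295,.073),'well',circ(wh,.035,.014))
print('dark top view', onz(t,(422,232),.061), tri([w,t],[f((172,425)),(422,232)]))
E
```

```text
L 0.21959752182350584 W 0.09704290274911868 0.09661644997200891 ang -128.40816895054854
org [ 0.4801 -0.2765  0.    ] wells far [ 0.51   -0.2388  0.    ] near handle [ 0.4503 -0.3141  0.    ]
edges [np.float64(-128.35353823055226), np.float64(-128.4629335471459)]
white lid [ 0.5108 -0.2372  0.073 ] [ 0.5104 -0.2369  0.0693]
dark neck l,t,r,b [103. 383. 240. 507.] body [ 98. 363. 249. 499.] well [ 97. 316. 263. 467.]
white lid pred [ 61. 104. 244. 285.] well [ 77.  74. 258. 254.]
dark top view [ 0.4505 -0.3054  0.061 ] [ 0.4505 -0.3111  0.046 ]
```

The tray fits very well: 219.6 × 97 mm, yaw 231.6°. The far well is at (0.510,-0.239) and the handle well at (0.450,-0.314), with the white jar at (0.511,-0.237). I'll move the white jar 0.1 m up the tray axis onto free table first.

>>> send_rows(grip=[1,1,1,1,1,1,1,1,1,1], xyz=[[0.05,-0.05,0.1],[0.1,-0.1,0.2],[0.15,-0.15,0.3],[0.2,-0.2,0.4],[0.25,-0.25,0.5],[0.3,-0.3,0.6],[0.3,-0.3,0.7],[0.3,-0.3,0.8],[0.3,-0.3,0.9],[0.3,-0.3,0.9]], twist=[[0,0,-0.009],[0,0,-0.009],[0,0,-0.009],[0,0,-0.009],[0,0,-0.009],[0,0,-0.009],[0,0,-0.009],[0,0,-0.009],[0,0,-0.009],[0,0,-0.009]])

```text
time_s: 33.05
position: [0.5096, -0.2354, 0.1124]
tcp_rot: [[0.616, 0.788, -0.003], [0.788, -0.616, 0.002], [-0.001, -0.003, -1.0]]
ft_force: [-0.2, 0.4, -0.5]
gripper_width: 0.996
grip_force: 0.0
```

```bash
python3 - <<'E'
from h import *
go([.5108,-.2372,.016],51.6)
E
```

```text
t 33.05 at [ 0.5096 -0.2354  0.1124] w 0.9963512823968431 q6 0.15392038624164692
xyz [-0.007  0.024  0.964] twist [-0.001  0.     0.002]
```

>>> send_rows(grip=[1,1,1,1,1,1,1,1,1,1], xyz=[[0,0.02,0.12],[0,0.02,0.24],[0,0.02,0.36],[0,0.02,0.48],[0,0.02,0.6],[0,0.02,0.72],[0,0.02,0.84],[0,0.02,0.92],[0,0.02,0.97],[0,0.02,0.97]], twist=[[0,0,0],[0,0,0],[0,0,0],[0,0,0],[0,0,0],[0,0,0],[0,0,0],[0,0,0],[0,0,0],[0,0,0]])

```text
time_s: 34.05
position: [0.5119, -0.2366, 0.0164]
tcp_rot: [[0.616, 0.788, -0.001], [0.788, -0.616, 0.001], [-0.0, -0.001, -1.0]]
ft_force: [-0.3, -0.6, -0.1]
gripper_width: 1.001
grip_force: 0.0
```

>>> send_rows(grip=[-1,-1,-1,-1,-1,-1,-1,-1,-1,-1], xyz=[[0,0,0],[0,0,0],[0,0,0],[0,0,0],[0,0,0],[0,0,0],[0,0,0],[0,0,0],[0,0,0],[0,0,0]], twist=[[0,0,0],[0,0,0],[0,0,0],[0,0,0],[0,0,0],[0,0,0],[0,0,0],[0,0,0],[0,0,0],[0,0,0]])

```text
time_s: 35.05
position: [0.5134, -0.2374, 0.0185]
tcp_rot: [[0.616, 0.788, 0.002], [0.788, -0.616, -0.001], [0.0, 0.002, -1.0]]
ft_force: [-0.3, 0.3, 5.4]
gripper_width: 0.692
grip_force: 63.7
```

>>> send_rows(grip=[-1,-1,-1,-1,-1,-1,-1,-1,-1,-1], xyz=[[0,0,-0.06],[0,0,-0.12],[0,0,-0.18],[0.05,0,-0.24],[0.15,0,-0.3],[0.27,0,-0.3],[0.4,0,-0.3],[0.54,0,-0.3],[0.67,0,-0.3],[0.8,0,-0.3]], twist=[[0,0,0],[0,0,0],[0,0,0],[0,0,0],[0,0,0],[0,0,0],[0,0,0],[0,0,0],[0,0,0],[0,0,0]])

```text
time_s: 36.05
position: [0.5623, -0.1725, 0.0469]
tcp_rot: [[0.615, 0.788, -0.001], [0.788, -0.615, 0.0], [-0.0, -0.001, -1.0]]
ft_force: [-1.4, 0.1, -0.8]
gripper_width: 0.692
grip_force: 62.9
```

```bash
python3 - <<'E'
from h import *
go([.5715,-.1590,.011],51.6)
E
```

```text
t 36.05 at [ 0.5623 -0.1725  0.0469] w 0.6922588376428414 q6 0.2911483382734343
xyz [ 0.164 -0.01   0.359] twist [-0.     0.     0.002]
```

>>> send_rows(grip=[-1,-1,-1,-1,-1,-1,-1,-1,-1,-1], xyz=[[0.1,0,0],[0.18,0,0.02],[0.2,0,0.08],[0.2,0,0.14],[0.2,0,0.2],[0.2,0,0.26],[0.2,0,0.3],[0.2,0,0.32],[0.2,0,0.33],[0.2,0,0.33]], twist=[[0,0,0],[0,0,0],[0,0,0],[0,0,0],[0,0,0],[0,0,0],[0,0,0],[0,0,0],[0,0,0],[0,0,0]])

```text
time_s: 37.05
position: [0.574, -0.1583, 0.0143]
tcp_rot: [[0.616, 0.788, 0.0], [0.788, -0.616, -0.0], [0.0, 0.0, -1.0]]
ft_force: [-0.0, 0.4, -1.4]
gripper_width: 0.692
grip_force: 62.9
```

>>> send_rows(grip=[1,1,1,1,1,1,1,1,1,1], xyz=[[0,0,0],[0,0,0],[0,0,0],[0,0,0],[0,0,-0.1],[0,0,-0.25],[0,0,-0.45],[0,0,-0.65],[0,0,-0.85],[0,0,-1]], twist=[[0,0,0],[0,0,0],[0,0,0],[0,0,0],[0,0,0],[0,0,0],[0,0,0],[0,0,0],[0,0,0],[0,0,0]])

```text
time_s: 38.05
position: [0.5753, -0.1585, 0.1174]
tcp_rot: [[0.616, 0.788, 0.003], [0.788, -0.616, -0.001], [0.001, 0.004, -1.0]]
ft_force: [0.4, 1.3, -0.3]
gripper_width: 0.998
grip_force: 0.0
```

```bash
python3 - <<'E'
from h import *
go([.4503,-.3141,.113],51.6)
E
```

```text
t 38.05 at [ 0.5753 -0.1585  0.1174] w 0.9976930097928707 q6 0.3216948969304269
xyz [-1.995 -0.026  0.041] twist [ 0.001 -0.     0.002]
```

>>> send_rows(grip=[1,1,1,1,1,1,1,1,1,1], xyz=[[-0.1,0,0],[-0.2,0,0],[-0.3,0,0],[-0.4,0,0],[-0.5,0,0],[-0.6,0,0],[-0.7,0,0],[-0.8,0,0],[-0.9,0,0],[-1,0,0]], twist=[[0,0,0],[0,0,0],[0,0,0],[0,0,0],[0,0,0],[0,0,0],[0,0,0],[0,0,0],[0,0,0],[0,0,0]])

```text
time_s: 39.05
position: [0.5119, -0.2376, 0.1143]
tcp_rot: [[0.616, 0.788, 0.0], [0.788, -0.616, -0.0], [-0.0, 0.0, -1.0]]
ft_force: [0.2, -0.5, 0.1]
gripper_width: 1.003
grip_force: 0.0
```

>>> send_rows(grip=[1,1,1,1,1,1,1,1,1,1], xyz=[[-0.12,0,0],[-0.24,0,0],[-0.36,0,0],[-0.48,0,0],[-0.6,0,0],[-0.72,0,0],[-0.84,0,0],[-0.94,0,0],[-0.98,0,0],[-0.98,0,0]], twist=[[0,0,0],[0,0,0],[0,0,0],[0,0,0],[0,0,0],[0,0,0],[0,0,0],[0,0,0],[0,0,0],[0,0,0]])

```text
time_s: 40.05
position: [0.4517, -0.3146, 0.1143]
tcp_rot: [[0.617, 0.787, 0.0], [0.787, -0.617, 0.0], [0.0, 0.0, -1.0]]
ft_force: [-0.7, -0.1, -0.4]
gripper_width: 1.001
grip_force: 0.0
```

```bash
python3 - <<'E'
from h import *
go([.4503,-.3141,.016],51.6)
c=ctrl.calibration('wrist');im=ctrl.grab_frame('wrist');np.savez('w7.npz',**c)
cv2.imwrite('pics/w7.png',cv2.convertScaleAbs(im,alpha=1.8,beta=15))
print(proj(c,[.4503,-.3141,.061]),proj(c,[.4503,-.3141,.014]),proj(c,[.51,-.2388,.014]))
E
```

```text
t 40.05 at [ 0.4517 -0.3146  0.1143] w 1.0014798772039317 q6 -0.022942432062653978
xyz [-0.005 -0.014  0.983] twist [ 0.    -0.     0.002]
[319.7558 228.5963] [320.1327 206.4142] [320.7024  83.1881]
```

View pics/w7.png

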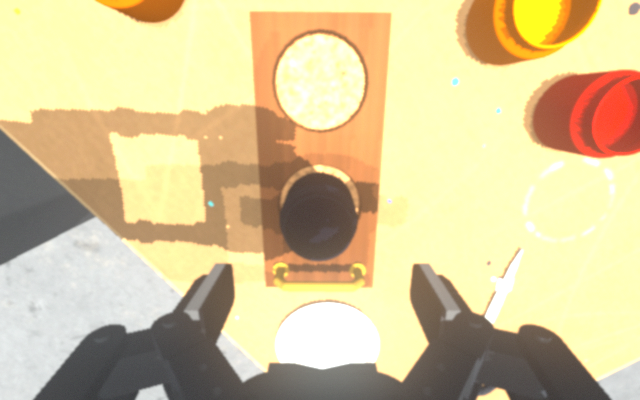

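The empty far well is at (320,82) and the dark jar at (319,215) under the tool, both where predicted. Going down and gripping.

>>> send_rows(grip=[1,1,1,1,1,1,1,1,1,1], xyz=[[0,-0.01,0.12],[0,-0.01,0.24],[0,-0.01,0.36],[0,-0.01,0.48],[0,-0.01,0.6],[0,-0.01,0.72],[0,-0.01,0.84],[0,-0.01,0.92],[0,-0.01,0.98],[0,-0.01,0.98]], twist=[[0,0,0],[0,0,0],[0,0,0],[0,0,0],[0,0,0],[0,0,0],[0,0,0],[0,0,0],[0,0,0],[0,0,0]])

```text
time_s: 41.1
position: [0.4507, -0.3131, 0.0153]
tcp_rot: [[0.616, 0.788, -0.001], [0.788, -0.616, 0.001], [0.0, -0.002, -1.0]]
ft_force: [-0.3, -0.6, -0.4]
gripper_width: 1.0
grip_force: 0.0
```

>>> send_rows(grip=[-1,-1,-1,-1,-1,-1,-1,-1,-1,-1], xyz=[[0,0,0],[0,0,0],[0,0,0],[0,0,0],[0,0,0],[0,0,0],[0,0,0],[0,0,0],[0,0,0],[0,0,0]], twist=[[0,0,0],[0,0,0],[0,0,0],[0,0,0],[0,0,0],[0,0,0],[0,0,0],[0,0,0],[0,0,0],[0,0,0]])

```text
time_s: 42.1
position: [0.4522, -0.3143, 0.0174]
tcp_rot: [[0.616, 0.788, 0.002], [0.788, -0.616, -0.001], [-0.0, 0.002, -1.0]]
ft_force: [-0.6, -0.0, 5.4]
gripper_width: 0.661
grip_force: 64.3
```

>>> send_rows(grip=[-1,-1,-1,-1,-1,-1,-1,-1,-1,-1], xyz=[[0,0,-0.06],[0,0,-0.12],[0,0,-0.18],[0.06,0,-0.24],[0.17,0,-0.3],[0.3,0,-0.3],[0.43,0,-0.3],[0.56,0,-0.3],[0.68,0,-0.3],[0.8,0,-0.3]], twist=[[0,0,0],[0,0,0],[0,0,0],[0,0,0],[0,0,0],[0,0,0],[0,0,0],[0,0,0],[0,0,0],[0,0,0]])

```text
time_s: 43.1
position: [0.5011, -0.2492, 0.0459]
tcp_rot: [[0.615, 0.788, -0.001], [0.788, -0.615, 0.0], [-0.0, -0.001, -1.0]]
ft_force: [0.5, 0.8, -1.3]
gripper_width: 0.658
grip_force: 63.9
```

```bash
python3 - <<'E'
from h import *
go([.511,-.2388,.02],51.6)
E
```

```text
t 43.1 at [ 0.5011 -0.2492  0.0459] w 0.6583229875210402 q6 0.12362630432018731
xyz [0.143 0.014 0.259] twist [-0.     0.     0.002]
```

>>> send_rows(grip=[-1,-1,-1,-1,-1,-1,-1,-1,-1,-1], xyz=[[0.08,0,0],[0.15,0,0],[0.15,0,0.05],[0.15,0,0.1],[0.15,0,0.15],[0.15,0,0.2],[0.15,0,0.24],[0.15,0,0.27],[0.15,0,0.29],[0.15,0,0.29]], twist=[[0,0,0],[0,0,0],[0,0,0],[0,0,0],[0,0,0],[0,0,0],[0,0,0],[0,0,0],[0,0,0],[0,0,0]])

```text
time_s: 44.1
position: [0.5099, -0.2389, 0.0174]
tcp_rot: [[0.616, 0.788, 0.0], [0.788, -0.616, -0.0], [0.0, 0.0, -1.0]]
ft_force: [0.9, 0.1, -1.9]
gripper_width: 0.656
grip_force: 63.9
```

>>> send_rows(grip=[1,1,1,1,1,1,1,1,1,1], xyz=[[0,0,0],[0,0,0],[0,0,0],[0,0,0],[0,0,-0.1],[0,0,-0.25],[0,0,-0.45],[0,0,-0.65],[0,0,-0.85],[0,0,-1]], twist=[[0,0,0],[0,0,0],[0,0,0],[0,0,0],[0,0,0],[0,0,0],[0,0,0],[0,0,0],[0,0,0],[0,0,0]])

```text
time_s: 45.1
position: [0.5109, -0.2393, 0.1203]
tcp_rot: [[0.616, 0.788, 0.003], [0.788, -0.616, -0.002], [0.001, 0.004, -1.0]]
ft_force: [-0.1, 0.2, 0.4]
gripper_width: 1.002
grip_force: 0.0
```

```bash
python3 - <<'E'
from h import *
go([.573,-.158,.113],51.6)
E
```

```text
t 45.1 at [ 0.5109 -0.2393  0.1203] w 1.0017970939180807 q6 0.14844772506926296
xyz [ 1.023 -0.011  0.073] twist [ 0.001 -0.     0.002]
```

Over to the white jar, with a check of the dark jar on the way.

>>> send_rows(grip=[1,1,1,1,1,1,1,1,1,1], xyz=[[0.12,0,0],[0.24,0,0],[0.36,0,0],[0.48,0,0],[0.6,0,0],[0.72,0,0],[0.84,0,0],[0.94,0,0],[1,0,0],[1,0,0]], twist=[[0,0,0],[0,0,0],[0,0,0],[0,0,0],[0,0,0],[0,0,0],[0,0,0],[0,0,0],[0,0,0],[0,0,0]])

```text
time_s: 46.1
position: [0.5719, -0.1592, 0.1173]
tcp_rot: [[0.615, 0.788, 0.0], [0.788, -0.615, -0.0], [0.0, 0.0, -1.0]]
ft_force: [-0.0, -0.6, 0.5]
gripper_width: 1.001
grip_force: 0.0
```

```bash
python3 - <<'E'
from h import *
go([.573,-.158,.012],51.6)
c=ctrl.calibration('wrist');im=ctrl.grab_frame('wrist');np.savez('w8.npz',**c)
cv2.imwrite('pics/w8.png',cv2.convertScaleAbs(im,alpha=1.8,beta=15))
print(proj(c,[.573,-.158,.068]),'dark',proj(c,[.51,-.2388,.061]))
def circ(x,r,z):
    q=np.array([proj(c,[x[0]+r*np.cos(a),x[1]+r*np.sin(a),z]) for a in np.linspace(0,6.28,60)])
    return np.r_[q.min(0),q.max(0)].round()
print(circ([.573,-.158],.0295,.068),circ([.51,-.2388],.0255,.061))
E
```

```text
t 46.1 at [ 0.5719 -0.1592  0.1173] w 1.0014967095802538 q6 0.3176994607053223
xyz [0.016 0.001 1.053] twist [ 0.    -0.     0.002]
[321.912  228.0732] dark [321.8871 342.1488]
[278. 186. 365. 267.] [290. 316. 354. 367.]
```

View pics/w8.png

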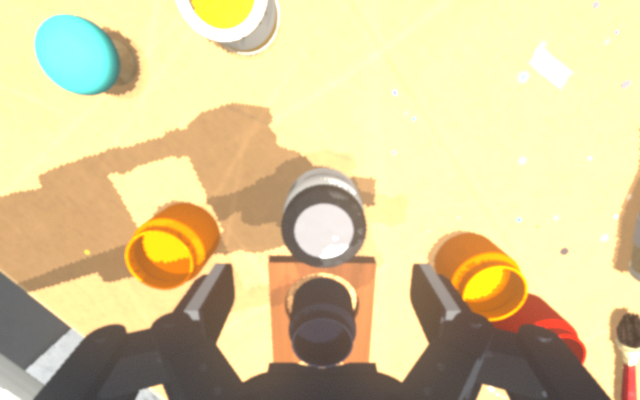

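The dark jar sits flat in the far well, rim edges 290–355 and bottom at 366 as predicted. The white jar's lid is at (324,226), about 1.5 mm past the tool, so I'll centre on it.

>>> send_rows(grip=[1,1,1,1,1,1,1,1,1,1], xyz=[[0.03,0.01,0.1],[0.03,0.01,0.2],[0.03,0.01,0.3],[0.03,0.01,0.4],[0.03,0.01,0.5],[0.03,0.01,0.6],[0.03,0.01,0.7],[0.03,0.01,0.8],[0.03,0.01,0.9],[0.03,0.01,1]], twist=[[0,0,0],[0,0,0],[0,0,0],[0,0,0],[0,0,0],[0,0,0],[0,0,0],[0,0,0],[0,0,0],[0,0,0]])

```text
time_s: 47.15
position: [0.5741, -0.1581, 0.0165]
tcp_rot: [[0.616, 0.788, 0.0], [0.788, -0.616, -0.0], [0.0, 0.0, -1.0]]
ft_force: [-0.7, 0.1, 0.8]
gripper_width: 1.001
grip_force: 0.0
```

>>> send_rows(grip=[1,-1,-1,-1,-1,-1,-1,-1,-1,-1], xyz=[[0,0,0.04],[0,0,0.04],[0,0,0.04],[0,0,0.04],[0,0,0.04],[0,0,0.04],[0,0,0.04],[0,0,0.04],[0,0,0.04],[0,0,0.04]], twist=[[0,0,0],[0,0,0],[0,0,0],[0,0,0],[0,0,0],[0,0,0],[0,0,0],[0,0,0],[0,0,0],[0,0,0]])

```text
time_s: 48.15
position: [0.5748, -0.1584, 0.014]
tcp_rot: [[0.616, 0.788, 0.002], [0.788, -0.616, -0.0], [0.001, 0.001, -1.0]]
ft_force: [1.5, 0.2, 5.6]
gripper_width: 0.693
grip_force: 64.4
```

>>> send_rows(grip=[-1,-1,-1,-1,-1,-1,-1,-1,-1,-1], xyz=[[0,0,-0.08],[0,0,-0.18],[0,0,-0.28],[0,0,-0.38],[0,0,-0.48],[0,0,-0.58],[0,0,-0.68],[0,0,-0.78],[0,0,-0.88],[0,0,-0.95]], twist=[[0,0,0],[0,0,0],[0,0,0],[0,0,0],[0,0,0],[0,0,0],[0,0,0],[0,0,0],[0,0,0],[0,0,0]])

```text
time_s: 49.15
position: [0.5744, -0.1583, 0.1095]
tcp_rot: [[0.616, 0.788, 0.001], [0.788, -0.616, -0.0], [0.0, 0.001, -1.0]]
ft_force: [-0.7, 0.4, -1.2]
gripper_width: 0.693
grip_force: 63.7
```

```bash
python3 - <<'E'
from h import *
go([.4503,-.3141,.108],51.6)
E
```

```text
t 49.15 at [ 0.5744 -0.1583  0.1095] w 0.6931830408229968 q6 0.3216875027127755
xyz [-1.992 -0.018  0.014] twist [ 0.    -0.     0.002]
```

>>> send_rows(grip=[-1,-1,-1,-1,-1,-1,-1,-1,-1,-1], xyz=[[-0.07,0,0],[-0.16,0,0],[-0.26,0,0],[-0.37,0,0],[-0.48,0,0],[-0.58,0,0],[-0.69,0,0],[-0.8,0,0],[-0.9,0,0],[-1,0,0]], twist=[[0,0,0],[0,0,0],[0,0,0],[0,0,0],[0,0,0],[0,0,0],[0,0,0],[0,0,0],[0,0,0],[0,0,0]])

```text
time_s: 50.15
position: [0.5119, -0.2376, 0.1083]
tcp_rot: [[0.616, 0.788, 0.0], [0.788, -0.616, -0.0], [0.0, 0.0, -1.0]]
ft_force: [-0.9, 0.1, -0.7]
gripper_width: 0.688
grip_force: 63.8
```

>>> send_rows(grip=[-1,-1,-1,-1,-1,-1,-1,-1,-1,-1], xyz=[[-0.12,0,0],[-0.24,0,0],[-0.36,0,0],[-0.48,0,0],[-0.6,0,0],[-0.72,0,0],[-0.83,0,0],[-0.92,0,0],[-0.98,0,0],[-0.99,0,0]], twist=[[0,0,0],[0,0,0],[0,0,0],[0,0,0],[0,0,0],[0,0,0],[0,0,0],[0,0,0],[0,0,0],[0,0,0]])

```text
time_s: 51.15
position: [0.451, -0.3155, 0.1083]
tcp_rot: [[0.617, 0.787, 0.0], [0.787, -0.617, -0.0], [-0.0, 0.0, -1.0]]
ft_force: [-0.5, 0.2, -0.9]
gripper_width: 0.694
grip_force: 63.8
```

```bash
python3 - <<'E'
from h import *
go([.4503,-.3141,.018],51.6)
c=ctrl.calibration('wrist');im=ctrl.grab_frame('wrist');np.savez('w9.npz',**c)
cv2.imwrite('pics/w9.png',cv2.convertScaleAbs(im,alpha=1.8,beta=15))
def circ(x,r,z):
    q=np.array([proj(c,[x[0]+r*np.cos(a),x[1]+r*np.sin(a),z]) for a in np.linspace(0,6.28,60)])
    return np.r_[q.min(0),q.max(0)].round(1)
p=ctrl.get_state()['position']
print('well',circ([.4503,-.3141],.035,.014),'lid if centred on tcp',circ(p,.0295,p[2]-.0135+.068),'dark',circ([.51,-.2388],.029,.05))
E
```

```text
t 51.15 at [ 0.451  -0.3155  0.1083] w 0.6941009776241176 q6 -0.025017274819858673
xyz [ 0.007 -0.014  0.903] twist [0.    0.    0.002]
well [277.2 165.2 363.  246.2] lid if centred on tcp [239.3 273.3 404.  405.9] dark [272.6  23.4 368.3 126.7]
```

View pics/w9.png

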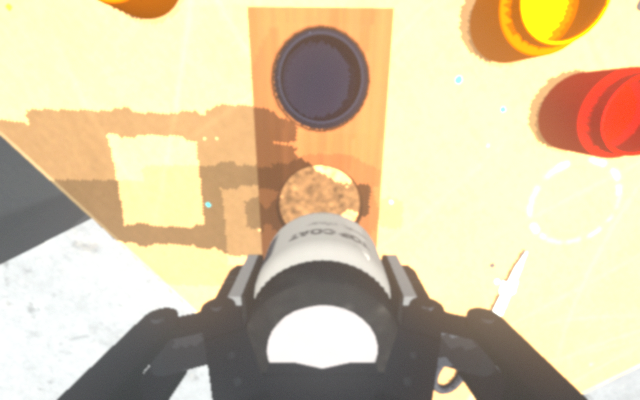

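The dark jar sits in the far well at (320,78). The white jar hangs centred at column 322 over the handle well at (320,205). I'll lower it with a 1 mm correction.

>>> send_rows(grip=[-1,-1,-1,-1,-1,-1,-1,-1,-1,-1], xyz=[[0.01,-0.01,0.12],[0.01,-0.01,0.24],[0.01,-0.01,0.36],[0.01,-0.01,0.48],[0.01,-0.01,0.6],[0.01,-0.01,0.7],[0.01,-0.01,0.78],[0.01,-0.01,0.84],[0.01,-0.01,0.885],[0.01,-0.01,0.885]], twist=[[0,0,0],[0,0,0],[0,0,0],[0,0,0],[0,0,0],[0,0,0],[0,0,0],[0,0,0],[0,0,0],[0,0,0]])

```text
time_s: 52.2
position: [0.4514, -0.3136, 0.0196]
tcp_rot: [[0.616, 0.788, 0.0], [0.788, -0.616, -0.0], [0.0, 0.0, -1.0]]
ft_force: [0.5, 0.7, -1.6]
gripper_width: 0.695
grip_force: 64.2
```

>>> send_rows(grip=[1,1,1,1,1,1,1,1,1,1], xyz=[[0,0,0],[0,0,0],[0,0,0],[0,0,0],[0,0,-0.1],[0,0,-0.25],[0,0,-0.45],[0,0,-0.65],[0,0,-0.85],[0,0,-1]], twist=[[0,0,0],[0,0,0],[0,0,0],[0,0,0],[0,0,0],[0,0,0],[0,0,0],[0,0,0],[0,0,0],[0,0,0]])

```text
time_s: 53.2
position: [0.4522, -0.3143, 0.1227]
tcp_rot: [[0.616, 0.788, 0.003], [0.788, -0.616, -0.002], [-0.0, 0.004, -1.0]]
ft_force: [0.9, -0.5, 0.4]
gripper_width: 0.999
grip_force: 0.0
```

>>> send_rows(grip=[1,1,1,1,1,1,1,1,1,1], xyz=[[0.1,0,-0.1],[0.2,0,-0.2],[0.3,0,-0.3],[0.4,0,-0.4],[0.5,0,-0.5],[0.6,0,-0.6],[0.7,0,-0.7],[0.7,0,-0.8],[0.7,0,-0.8],[0.7,0,-0.8]], twist=[[0,0,0],[0,0,0],[0,0,0],[0,0,0],[0,0,0],[0,0,0],[0,0,0],[0,0,0],[0,0,0],[0,0,0]])

```text
time_s: 54.2
position: [0.4943, -0.2586, 0.2]
tcp_rot: [[0.616, 0.788, 0.0], [0.788, -0.616, -0.0], [-0.0, 0.0, -1.0]]
ft_force: [-0.3, 0.7, 0.1]
gripper_width: 1.001
grip_force: 0.0
```

```bash
python3 - <<'E'
from h import *
c=ctrl.calibration('wrist');im=ctrl.grab_frame('wrist')
a=cv2.convertScaleAbs(im,alpha=1.8,beta=15)[:, 120:520]
s=ctrl.grab_frame('side')[120:340,190:500];s=cv2.resize(s,(400,284))
cv2.imwrite('pics/w10.png',np.hstack([a,np.vstack([s,np.zeros((116,400,3),np.uint8)])]))
def circ(x,r,z):
    q=np.array([proj(c,[x[0]+r*np.cos(a),x[1]+r*np.sin(a),z]) for a in np.linspace(0,6.28,60)])-[120,0]
    return np.r_[q.min(0),q.max(0)].round(1)
print('white lid',circ([.4503,-.3141],.0295,.073),'dark neck',circ([.51,-.2388],.0255,.061),ctrl.get_state()['time_s'])
E
```

```text
white lid [171.5 237.5 231.  290.2] dark neck [174.5 138.7 229.4 192.9] 54.3
```

View pics/w10.png

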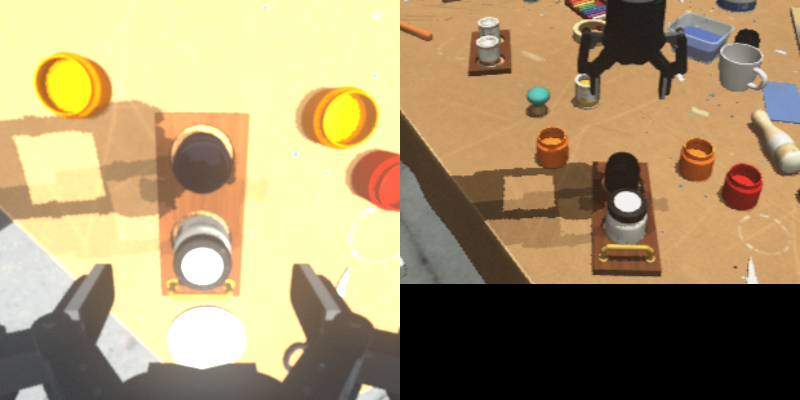

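The white jar's lid (edges 173–232, bottom 290) and the dark jar are where predicted, upright in their wells. Both pots stand in the plain tray, and the knob and open pot haven't moved. Handing in.

```bash
python3 -c "
from plant import ctrl
print(ctrl.close_job())"
```

```text
the job is handed in; nothing more can be done
None
```

I handed the job in at about 54 s of the 131 s allowed: the jars are swapped, a lidded pot stands in each well of the plain tray, and the open pot and knob were left alone; the last pictures showed everything upright in its well, but the hand-in returned no verdict.

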